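# Seat and clamp a chair rung in the vee jig

### The arm

A 6-joint arm with a two-finger parallel gripper is mounted at the origin on the work surface. World frame = base frame: x ahead of the robot, y to its left, z up, the work surface at z = 0. Lengths are in m, angles in rad, forces in N, time in s.
With the tool pointing down it reaches from about 0.35 to 0.8 m from the base axis. Payload 7.3 kg.
Tool frame: the origin (TCP) lies between the finger pads; the fingertips stand 25 mm ahead of it and the grasp point (between the pads) lies 6 mm ahead of it (r.tip_extent is the distance from the TCP to the fingertips, in m); z points along the fingers, y is the line along which they close (so a half turn about z gives the same grasp; the last joint's range is limited). The gripper opens to 85 mm and grips with 20 to 120 N. Pads are 22 mm wide; open, the fingers measure 114 mm over their backs; the gripper's body (76 mm by 85 mm) begins 54 mm behind the grasp point. The pads swing forward as they close: fully open they stand 13 mm farther back than shut.
Start: joints at [-1.262, 0.342, 1.524, -0, 1.275, -0.146], TCP at [0.231, -0.472, 0.256] pointing down, gripper open.
Joint ranges: [-2.53, 2.53], [-0.77, 2.02], [0.04, 2.7], [-1, 4.14], [0.28, 2.66], [-3.11, 3.11]. Speed limits (rad/s): [2.57, 2.57, 3.14, 3.14, 3.14, 3.14].

### API

Orientations are given as a unit quaternion [x, y, z, w].
In Python, from workcell import r, command_gripper, optics gives the robot as it stands. The module is installed in compiled form; this text tells all that it offers. Calls block until the motion is done:
- r.reach(position, orientation): joint-space move of the TCP to a pose.
- r.move_straight(position, orientation=None, speed=0.15, max_force=None): straight line of the TCP; orientation=None keeps the orientation; speed is the mean speed in m/s. With max_force (N) it stops when the force on the tool has changed by that much, and returns True; else False.
- r.movej(angles): joint-space move.
- command_gripper(opening, force=None): finger opening in m; force is the grip in N (None keeps the last); returns when the fingers have stopped.
- r.hold(seconds).
- r.solve_ik(position, orientation): joint angles nearest the present ones, or None.
- r.read_state(): the state.
- optics.get_image(name): name is "side" or "top"; returns (picture, depth): 480x640x3 uint8, red, green, blue; 480x640 float32, m along the optical axis (not along the pixel's ray), 0 where there is no reading.
- optics.camera_model(name): a dict with "K" (3x3 intrinsics, pixels), "k1" (the pictures are not rectified: a ray, as slopes to the right and down, at radius r is drawn at 1 + k1 r^2 times it, then the intrinsics apply), "R" (3x3) and "t" (3): a world point X has camera coordinates R X + t. Camera axes: x right, y down, z forward; pixel columns grow to the right and rows downward; lengths in m; the calibration is good to about 2 mm. A picture is of the moment at which its call begins. camera_model takes no time and is no camera call.
A pose or a line that the arm cannot do raises r.PlanningError and nothing moves.
- r.finish_job(): hands the job in; it is judged then, once.
The state is a dict: "time_s": time; "joint_positions": joint angles; "dq": joint speeds; "tau": joint torques, N m; "eef_pos": TCP position; "eef_rot": TCP orientation; "contact_force": force on the tool from outside, world axes, zero at the start; "torque": the same for the moment, N m; "grip_width": finger opening in m; "grip_force": force on a finger pad.
Only numpy, scipy, OpenCV 4.12 (cv2) and the standard library are available. Lean on these libraries where they do the work, as an engineer would, in place of code of your own. Each camera call takes 0.05 s, during which the arm holds its last target. There are 200 camera calls.

### The job

Get the loose chair rung ready for regluing: roll it off the jig's ledge into the vee without lifting it, let go so that it settles there by itself, then slide it gently along the vee until its end is up against the aluminium stop. Then swing the red clamp arm over and press it down until its sprung pad holds the rung firmly, about half of the pad's spring travel, and let go; never ram the rung or crush it with the pad, and leave the glue, mug and book where they are.

Things in the scene. Friction and masses are not known exactly. Their poses are not given: they have to be found in the camera images.
- jig: Fixed wooden jig on a plywood base (x -105..95, y -160..150 mm, 18 mm thick). Origin: underside, below the vee's bottom line. y runs along the vee, x across it: feed ledge on the -x side, clamp hinge on the +x side. The 90-degree vee spans y = -110..80 mm, bottom line at x = 0, z = 30 mm. Far flank rises to x = 30, z = 60 mm.
- vee (a point): Point on the bottom line of the vee at the jig's y = 0, 30 mm above the jig's underside, axes as the jig's. A seated rung's axis lies 20 mm above it, at x = 0.
- lip (a point): Point on the lip between ledge and vee (jig x = -16, y = 0, z = 46 mm), axes as the jig's. The near flank of the vee falls from it at 45 degrees towards +x; the smooth ledge falls from it at 4 degrees towards -x, and a 5 mm high strip 56 to 66 mm from the lip keeps the rung from rolling off the ledge.
- rung: Loose white chair rung: wooden cylinder, diameter 28 mm, 240 mm long, 0.1 to 0.2 kg. Origin at its middle on the axis; its y axis is the rung's axis (x, z turn as it rolls). Starts on the ledge, parallel to the vee, against the strip: axis 62 mm on the -x side of the vee's bottom line, 57 mm above the jig's underside, middle 60 to 80 mm on the -y side of the jig's origin.
- rung_tip (a point): Centre of the rung's +y end face, the end that must meet the stop.
- rung_tail (a point): Centre of the rung's -y end face. It overhangs the vee and can be pushed on.
- stop: Fixed aluminium end stop on the jig's base past the +y end of the vee, 46 x 18 x 52 mm, axes as the jig's. Origin: underside, in the plane of its -y face. Its place along the vee differs from start to start (that face at the jig's y = 85 to 115 mm).
- stop_face (a point): Point on the stop's -y face at the height and x of a seated rung's axis; the rung is home when its tip touches this face.
- clamp_arm: Red clamp arm, 12 x 18 x 118 mm, on a stiff friction hinge; it stays where it is left. Origin on the hinge axis, own z points along the arm to the handle. Starts leaning back 0.05 to 0.3 rad from upright, swings over the vee about the jig's y towards -x, level at 90 degrees, end at 106. Turning takes 1 N m (8 N at the handle); the friction holds the pad's full push after release.
- clamp_pad_mount (a point): Where the spindle crosses the arm's midline, 55 mm from the hinge. The steel spindle sticks out of the face that looks down when the arm is level; a 22 mm round rubber pad is at its end. The spindle is left screwed out by an unknown amount: pad face 22 to 42 mm from the arm's midline, so it meets a seated rung between 15 degrees before level and 5 degrees after level.
- clamp_hinge (a point): Point on the hinge axis, 55 mm on the +x side of the vee's bottom line, 90 mm above the jig's underside, between two steel cheeks (x 44..66, y -24..24 mm, 104 mm high); axes as the jig's. The pad is sprung: 4 N per mm, 4 mm travel, solid beyond that (16 N). Half travel is 8 N at the pad and adds about 3.5 N at the handle.
- clamp_handle (a point): Middle of the clamp arm's black round cross handle, diameter 12 mm, 92 mm long along the jig's y, 120 mm from the hinge axis. The arm takes up the middle 18 mm, so 37 mm of bare bar sticks out on each side. The bar can turn within a grasp.
- glue: Bystander: white glue bottle with yellow label, 48 mm across, 120 mm tall, origin at its underside.
- mug: Bystander: blue mug, 72 mm across, 80 mm tall, origin at its underside.
- book: Bystander: green book lying flat, 154 x 104 x 24 mm, origin at its underside.
Things that resemble listed ones, but are neither listed nor needed, are in the scene too. Several things have the shape of the rung; the one meant has the colours described above.

How it is judged:
By the outcome, as a careful person would: the job done as asked, in the order asked, and still so for the second after the job is handed in, with the robot touching nothing.
It also fails if it takes over 72 s, if anything falls off the work surface, if the arm or the gripper's body presses on something with over 40 N, if the wrist force passes 120 N, or if a joint passes its speed limit or range.

## Working session

There is one attempt and no reset: what is moved stays moved. The work goes in short steps, each a Python script; the robot and the scene stay as the last script left them, time stands still between calls to the robot, and variables do not carry over. Pictures are saved under pics/ and viewed, at most 10 in all, crops included, and the job is handed in when it is done.

```bash
mkdir -p pics; cat > h.py <<'E'
import numpy as np, cv2
from workcell import r, command_gripper, optics
from scipy.spatial.transform import Rotation as Ro
def snap(n,f):
    im,d=optics.get_image(n); cv2.imwrite(f'pics/{f}.png',im[:,:,::-1]); np.save(f'pics/{f}.npy',d); return im,d
def ray(n,u,v):
    m=optics.camera_model(n); K=m['K']; xd=np.array([(u-K[0][2])/K[0][0],(v-K[1][2])/K[1][1]]); x=xd.copy()
    for _ in range(30): x=xd/(1+m['k1']*(x@x))
    return np.array([x[0],x[1],1.]),np.array(m['R']),np.array(m['t'])
def px(n,u,v,d):   # depth -> world
    c,R,t=ray(n,u,v); return R.T@(c*d-t)
def pz(n,u,v,z):   # plane z -> world
    c,R,t=ray(n,u,v); o=-R.T@t; w=R.T@c; return o+w*(z-o[2])/w[2]
def proj(n,X):
    m=optics.camera_model(n); c=np.array(m['R'])@X+np.array(m['t']); s=c[:2]/c[2]; s=s*(1+m['k1']*(s@s)); K=m['K']
    return np.array([K[0][0]*s[0]+K[0][2],K[1][1]*s[1]+K[1][2]])
E
python3 - <<'E'
from h import *
for n in('top','side'):
    snap(n,n+'0'); m=optics.camera_model(n); print(n,np.round(m['K'],1).tolist(),m['k1'],np.round(-np.array(m['R']).T@m['t'],3),np.round(m['R'],2).tolist())
s=r.read_state(); print({k:np.round(v,3).tolist() for k,v in s.items()}, r.tip_extent)
E
```

```text
top [[477.2, 0.0, 319.2], [0.0, 477.2, 243.0], [0.0, 0.0, 1.0]] -0.06234999273691124 [ 0.422 -0.025  1.203] [[0.02, -1.0, -0.01], [-1.0, -0.02, -0.08], [0.08, 0.01, -1.0]]
side [[496.6, 0.0, 321.0], [0.0, 496.6, 235.7], [0.0, 0.0, 1.0]] -0.05994145853289193 [0.13  0.869 0.875] [[-0.91, -0.42, 0.02], [-0.27, 0.55, -0.79], [0.32, -0.72, -0.62]]
{'time_s': 0.1, 'joint_positions': [-1.262, 0.343, 1.525, -0.0, 1.275, -0.146], 'dq': [-0.0, 0.001, -0.002, -0.001, 0.0, -0.003], 'tau': [0.002, -43.445, -24.649, -0.0, 0.005, 0.0], 'eef_pos': [0.231, -0.471, 0.256], 'eef_rot': [0.974, 0.225, -0.0, -0.001], 'contact_force': [-0.495, -0.182, -0.151], 'torque': [0.006, -0.03, 0.022], 'grip_force': 0.0, 'grip_width': 0.085} 0.025
```

View pics/top0.png

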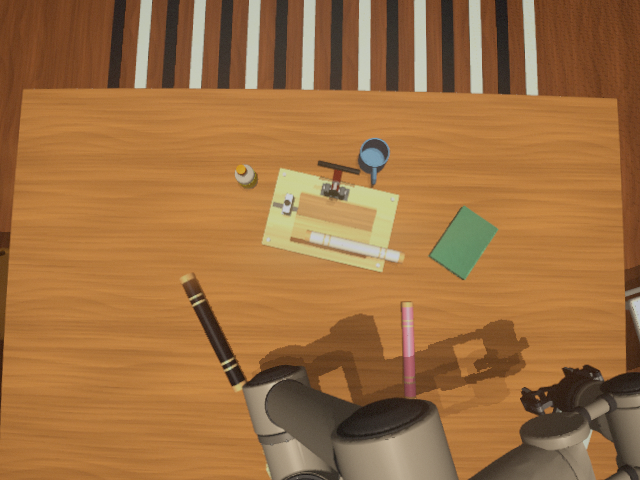

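View pics/side0.png

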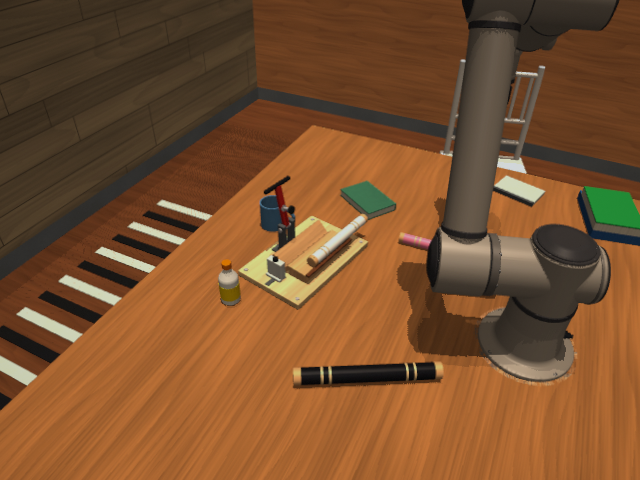

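The candidates are the white cylinder on the jig (top 309,238 to 403,257), a black one at (212,330) and a pink one at (408,348). The white one on the jig's ledge fits the description, so I'll confirm it in an enlarged crop.

```bash
python3 - <<'E'
import cv2
a=cv2.imread('pics/top0.png')[130:280,230:430]; cv2.imwrite('pics/c1.png',cv2.resize(a,(800,600),interpolation=cv2.INTER_CUBIC))
E
```

```text
(no output)
```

View pics/c1.png

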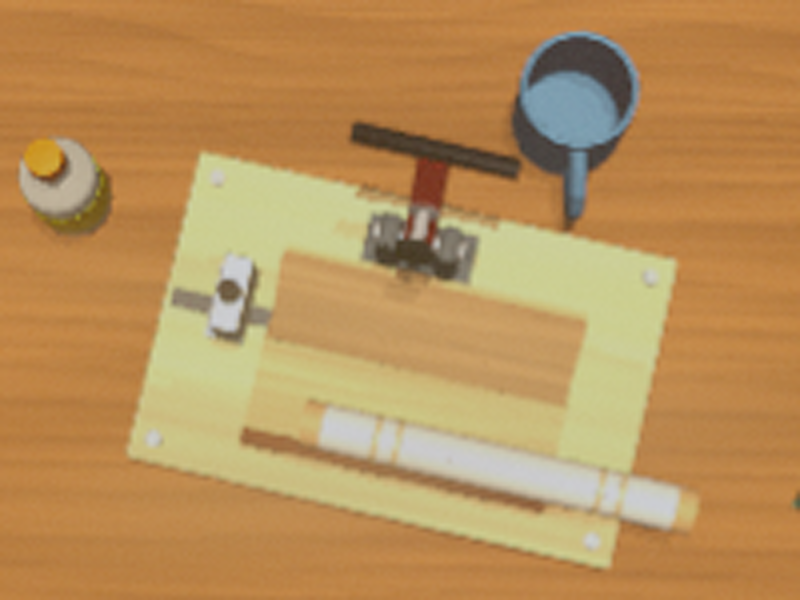

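The crop confirms it: the white rung with natural ends lies on the ledge against the brown strip, crop (305,420) to (697,510). The stop is at crop (232,297), the clamp handle runs from (355,132) to (520,168), and the base corners are visible. Next I'll compute the jig pose and check it.

```bash
cat >> h.py <<'E'
import json,os
if os.path.exists('jig.json'):
    J=json.load(open('jig.json')); yaw=J['yaw']; j0=np.array(J['p']); RJ=Ro.from_euler('z',yaw).as_matrix()
    W=lambda x,y,z: j0+RJ@np.array([x,y,z])
    Q=lambda a: (Ro.from_euler('z',yaw+a)*Ro.from_euler('x',np.pi)).as_quat()
    inv=lambda X: RJ.T@(np.asarray(X)-j0)
E
python3 - <<'E'
from h import *
from scipy.optimize import least_squares
f=lambda c:(230+c[0]/4-.4,130+c[1]/4-.4)
C=[(203,153),(677,261),(609,568),(129,457)]; L=np.array([(.095,.15),(.095,-.16),(-.105,-.16),(-.105,.15)])
P=np.array([pz('top',*f(c),.018)[:2] for c in C]); print(P.round(4).tolist())
def res(p):
    c,s=np.cos(p[2]),np.sin(p[2]); return (L@np.array([[c,s],[-s,c]])+p[:2]-P).ravel()
o=least_squares(res,[.6,0,0]); print(o.x, (o.fun*1e3).round(1))
json.dump({'yaw':o.x[2],'p':[o.x[0],o.x[1],0]},open('jig.json','w'))
E
python3 - <<'E'
from h import *
f=lambda c:(230+c[0]/4-.4,130+c[1]/4-.4)
d=np.load('pics/top0.npy'); 
# rung ends at axis height .057, stop top, handle ends
for n,c in dict(tip=(305,420),tail=(697,510)).items(): print(n,inv(pz('top',*f(c),.057))*1e3)
for n,c in dict(rungmid=(500,465),stop=(232,275),base=(300,200),hL=(375,136),hR=(500,164),hmid=(440,150),stopf1=(257,262),stopf2=(240,340)).items():
    u,v=f(c); print(n,(inv(px('top',u,v,d[int(round(v)),int(round(u))]))*1e3).round(1))
# dense depth check
m=[]
for v in range(130,280):
    for u in range(230,430):
        if d[v,u]>0: m.append(np.r_[inv(px('top',u,v,d[v,u])),u,v])
m=np.array(m); np.save('pics/cloud.npy',m)
b=m[(m[:,2]>.063)&(m[:,2]<.08)&(m[:,0]<-.03)]; print('rung top',(b[:,:3].min(0)*1e3).round(),(b[:,:3].max(0)*1e3).round(),(np.median(b[:,:3],0)*1e3).round(1))
A,B=np.polyfit(b[:,1],b[:,0],1); print('rung line slope',A,'x@0',B)
b=m[(m[:,2]>.18)&(abs(m[:,0]-.08)<.08)]; print('handle',len(b),(b[:,:3].min(0)*1e3).round(),(b[:,:3].max(0)*1e3).round(),(np.median(b[:,:3],0)*1e3).round(1))
b=m[(m[:,2]>.06)&(m[:,2]<.08)&(m[:,1]>.07)&(abs(m[:,0])<.03)]; print('stop',len(b),(b[:,:3].min(0)*1e3).round(),(b[:,:3].max(0)*1e3).round())
b=m[(m[:,2]>.01)&(m[:,2]<.025)]; print('base z',np.median(b[:,2]))
a=cv2.imread('pics/side0.png')[165:315,215:395]; cv2.imwrite('pics/c2.png',cv2.resize(a,(720,600),interpolation=cv2.INTER_CUBIC))
for x,y,z in [(.03,0,.05),(0,0,.03),(-.016,0,.046),(0,.08,.03)]: print(proj('side',W(x,y,z)))
E
```

```text
[[0.7076, 0.0895], [0.644, -0.2104], [0.4505, -0.1693], [0.5138, 0.1305]]
[ 0.58491394 -0.03605224 -0.2085709 ] [ 1.3  1.5  0.7 -1.9 -1.5 -1.5 -0.6  1.9]
tip [-60.13139592  44.20278166  57.        ]
tail [ -59.83447163 -197.80649509   57.        ]
rungmid [-61.2 -75.8  69.1]
stop [ 14.4 106.5  67.7]
base [78.  81.3 19.6]
hL [ 81.6  33.6 211.5]
hR [ 82.  -34.1 210.3]
hmid [ 80.8  -1.6 216. ]
stopf1 [33.7 98.8 17.7]
stopf2 [-18.4  96.4  31.2]Traceback (most recent call last):
  File "<stdin>", line 12, in <module>
  File "h.py", line 11, in px
    c,R,t=ray(n,u,v); return R.T@(c*d-t)
          ~~~^^^^^^^
  File "h.py", line 7, in ray
    m=optics.camera_model(n); K=m['K']; xd=np.array([(u-K[0][2])/K[0][0],(v-K[1][2])/K[1][1]]); x=xd.copy()
ValueError: time passes only in moves, steps and waits
```

```bash
sed -i 's/^def snap/import functools\n@functools.lru_cache\ndef cam(n): return optics.camera_model(n)\ndef snap/; s/m=optics.camera_model(n);/m=cam(n);/' h.py
python3 - <<'E'
from h import *
a=cv2.imread('pics/side0.png')[165:315,215:395]; cv2.imwrite('pics/c2.png',cv2.resize(a,(720,600),interpolation=cv2.INTER_CUBIC))
for p in [(.03,0,.06),(-.016,.08,.046),(0,.08,.03),(.055,0,.09),(.082,0.046,.208)]: print(p,(proj('side',W(*p))-[215,165])*4)
q=Q(0)
r.reach(W(-.101,-.075,.13),q)
hit=r.move_straight(W(-.101,-.075,.025),speed=.04,max_force=4)
s=r.read_state(); print(hit,inv(s['eef_pos'])*1e3,s['contact_force'],s['time_s'],s['joint_positions'])
E
```

```text
(0.03, 0, 0.06) [312.56113477 294.6467966 ]
(-0.016, 0.08, 0.046) [288.90653554 402.0988608 ]
(0, 0.08, 0.03) [270.16492577 410.66995399]
(0.055, 0, 0.09) [282.4712196  244.26926887]
(0.082, 0.046, 0.208) [195.93968864 109.27319545]
True [-100.94319367  -75.01064012   29.83757589] [-0.23976657  0.52864141  4.42138841] 4.05 [-3.46170477e-01  5.78488738e-01  1.90314263e+00 -6.10989400e-06
  6.60005707e-01  1.43321779e+00]
```

View pics/c2.png

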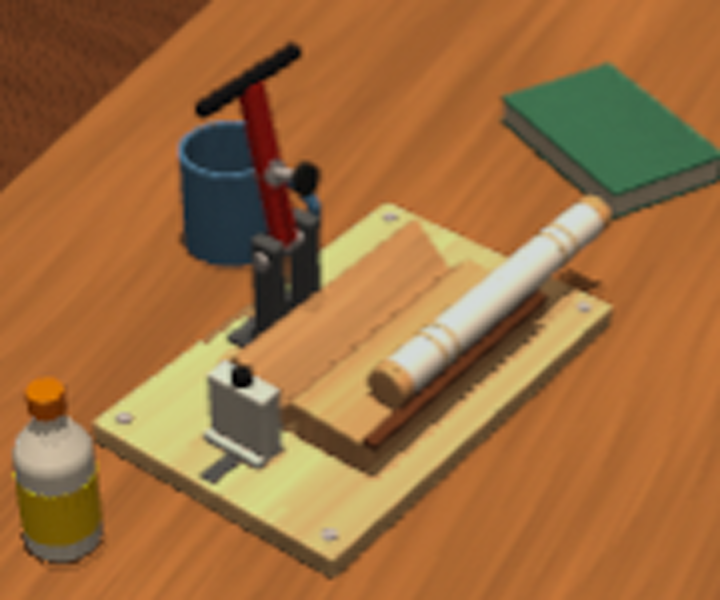

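The crop shows the rung on the ledge at (375-610,200-395), the arm leaning back slightly, and the spindle and black pad at (275-310,180). The fingertips touched the base top with the TCP at 29.8 mm, so with the gripper open the tip extent is 12 mm. Now I'll roll the rung.

```bash
python3 - <<'E'
from h import *
r.move_straight(W(-.101,-.075,.062),speed=.08)
h=r.move_straight(W(-.045,-.075,.0645),speed=.03,max_force=8); print(h,inv(r.read_state()['eef_pos'])*1e3)
if not h: h=r.move_straight(W(-.033,-.075,.065),speed=.03,max_force=8)
s=r.read_state(); print(h,inv(s['eef_pos'])*1e3,s['contact_force'])
r.move_straight(W(-.06,-.075,.075),speed=.1)
r.move_straight(W(-.06,-.075,.14),speed=.2)
command_gripper(0)
r.reach(W(0,-.235,.14),Q(0)); 
snap('top','t2'); im,_=snap('side','s2')
a=im[165:315,215:395,::-1]; cv2.imwrite('pics/c3.png',cv2.resize(a,(720,600),interpolation=cv2.INTER_CUBIC)); print(r.read_state()['time_s'])
E
```

```text
False [-45.04524713 -74.97839675  64.51166569]
False [-32.87963208 -75.01064518  64.88571043] [-0.04231242  0.5963971  -0.47923145]
9.675
```

View pics/c3.png

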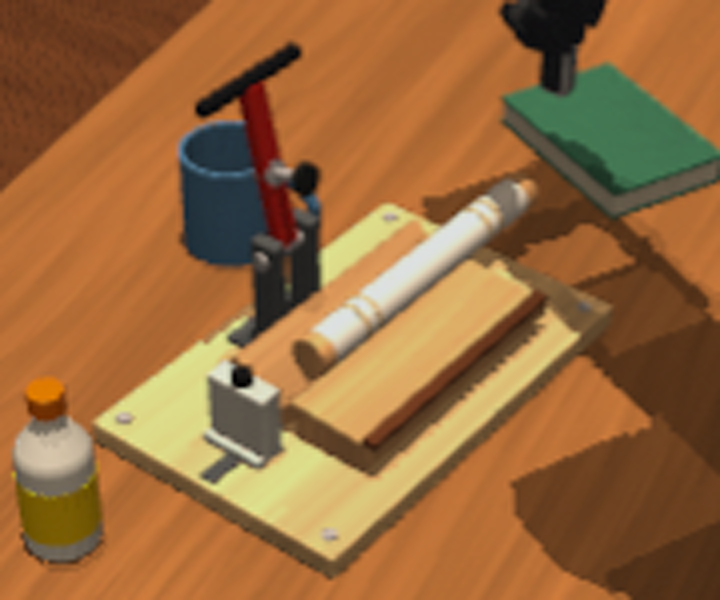

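The rung has settled in the vee. Next I'll slide it to the stop.

```bash
python3 - <<'E'
from h import *
T=lambda:(inv(r.read_state()['eef_pos'])*1e3).round(1)
r.move_straight(W(0,-.235,.066),speed=.1)
h=r.move_straight(W(0,-.180,.066),speed=.03,max_force=4); s=r.read_state(); print(h,T(),(RJ.T@s['contact_force']).round(2))
if not h:
    h=r.move_straight(W(0,-.125,.066),speed=.015,max_force=4); s=r.read_state(); print(h,T(),(RJ.T@s['contact_force']).round(2),s['time_s'])
snap('top','t3');im,_=snap('side','s3')
a=im[165:315,215:395,::-1]; cv2.imwrite('pics/c4.png',cv2.resize(a,(720,600),interpolation=cv2.INTER_CUBIC))
E
```

```text
False [   0. -180.   66.] [ 0.11 -0.92  1.38]
True [   0.  -158.2   65.8] [-0.44 -2.25  0.89] 14.2917
```

View pics/c4.png

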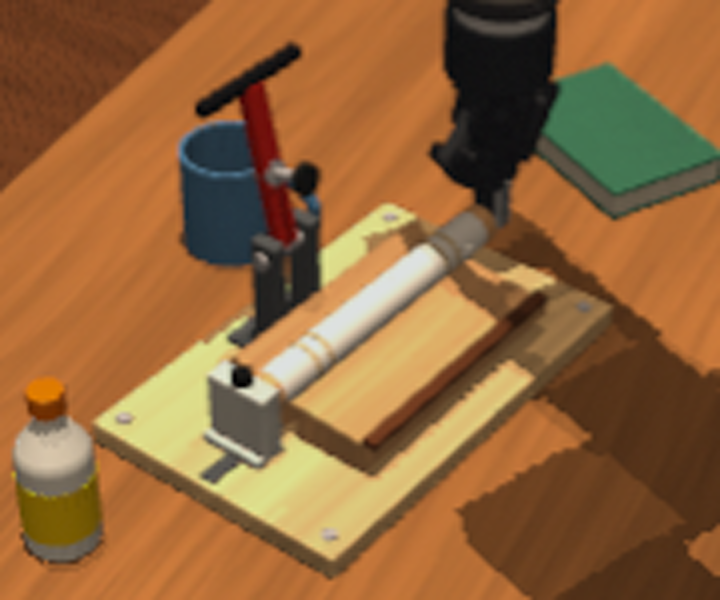

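The rung tip is against the stop's face at crop (275,390). I'll check that with one more small push, then take the handle.

```bash
cat >> h.py <<'E'
T=lambda:(inv(r.read_state()['eef_pos'])*1e3).round(1)
YH=.029
def hp(th): return W(.055-.12*np.sin(th),YH,.09+.12*np.cos(th)+.006)
def resist(th):
    f=RJ.T@np.array(r.read_state()['contact_force']); return f[0]*np.cos(th)+f[2]*np.sin(th)
E
python3 - <<'E'
from h import *
h=r.move_straight(W(0,-.153,.066),speed=.01,max_force=3); s=r.read_state(); print(h,T(),(RJ.T@s['contact_force']).round(2))
r.move_straight(W(0,-.18,.066),speed=.08); r.move_straight(W(0,-.18,.15),speed=.2)
th=-.225; X=hp(th)
qs=[(a,r.solve_ik(X,Q(a))) for a in(np.pi/2,-np.pi/2)]; 
cur=np.array(r.read_state()['joint_positions']); a,_=min((x for x in qs if x[1] is not None),key=lambda x:abs(np.array(x[1])-cur).max()); print(a)
json.dump(a,open('a.json','w'))
print([r.solve_ik(hp(t),Q(a)) is not None for t in(0,.8,1.6)])
command_gripper(.045)
r.reach(X+RJ@[-.06,-.05,.12],Q(a)); r.reach(X+[0,0,.07],Q(a))
h=r.move_straight(X,speed=.08,max_force=6); print(h,T(),r.read_state()['time_s'])
im,d=snap('side','s4'); a=im[90:315,180:450,::-1]; cv2.imwrite('pics/c5.png',cv2.resize(a,(720,600),interpolation=cv2.INTER_CUBIC))
E
```

```text
True [  -0.2 -158.3   65.3] [ 0.28 -0.71  0.39]
1.5707963267948966
[True, True, True]
False [ 82.1  29.  213.7] 18.7833
```

View pics/c5.png

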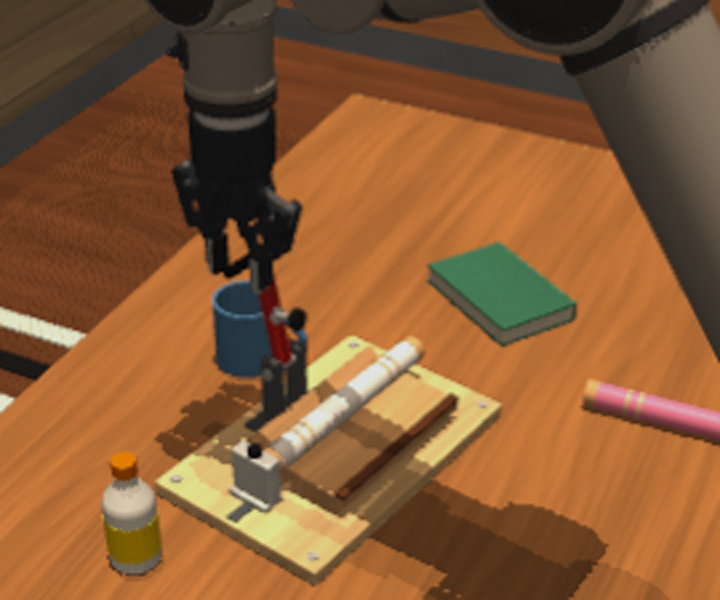

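The bar sits between the fingers at (232,268), and the rung is at the stop. I'll grasp the bar and swing the arm.

```bash
python3 - <<'E'
from h import *
command_gripper(0,50); s=r.read_state(); print('grip',s['grip_width'],s['grip_force'],(RJ.T@s['contact_force']).round(1))
for th in np.arange(-.225,np.radians(70),.105)[1:].tolist()+[np.radians(70)]:
    r.move_straight(hp(th),speed=.12)
    if int(th*10)%3==0: print(round(np.degrees(th)),resist(th).round(1),end=' | ')
print(r.read_state()['time_s'])
base=[];log=[]
for d in np.arange(70.5,101,.5):
    th=np.radians(d); r.move_straight(hp(th),speed=.012); f=resist(th); log.append((d,round(float(f),1)))
    if len(log)>5 and f>np.median([x[1] for x in log[1:6]])+1.8: break
    if d>=74 and len(log)==8: pass
print(log,T(),r.read_state()['time_s'],r.read_state()['grip_width'])
E
```

```text
grip 0.009875730881868558 48.66012454032898 [-0.9  0.8  1.8]
-1 4.3 | 5 4.5 | 17 5.7 | 35 4.3 | 53 2.1 | 70 -0.8 | 22.85
[(np.float64(70.5), 4.6), (np.float64(71.0), 8.2), (np.float64(71.5), 8.0), (np.float64(72.0), 9.6), (np.float64(72.5), 9.6), (np.float64(73.0), 7.1), (np.float64(73.5), 6.7), (np.float64(74.0), 6.5), (np.float64(74.5), 6.3), (np.float64(75.0), 7.7), (np.float64(75.5), 7.8), (np.float64(76.0), 7.0), (np.float64(76.5), 9.3), (np.float64(77.0), 8.4), (np.float64(77.5), 8.9), (np.float64(78.0), 9.0), (np.float64(78.5), 6.7), (np.float64(79.0), 6.2), (np.float64(79.5), 6.7), (np.float64(80.0), 6.7), (np.float64(80.5), 7.4), (np.float64(81.0), 7.0), (np.float64(81.5), 8.4), (np.float64(82.0), 8.8), (np.float64(82.5), 8.4), (np.float64(83.0), 9.3), (np.float64(83.5), 9.4), (np.float64(84.0), 11.4)] [-63.4  29.2 110. ] 29.85 0.010038468474812753
```

```bash
python3 - <<'E'
from h import *
th=np.radians(84)
fs=[]
for _ in range(10): r.hold(.05); fs.append(resist(th))
print(np.round(fs,1),np.mean(fs),T(),inv(hp(th))*1e3)
im,d=snap('side','s5'); im2,_=snap('top','t5')
c=proj('side',W(0,0,.07)); u,v=c.astype(int); print(c)
a=im[v-45:v+45,u-60:u+60,::-1]; cv2.imwrite('pics/c6.png',cv2.resize(a,(800,600),interpolation=cv2.INTER_CUBIC))
E
```

```text
[10.5 11.9 10.4 11.  10.8 10.5 10.5 10.9 11.3 10.7] 10.835816829569861 [-63.4  29.2 110. ] [-64.34262744  29.         108.54341559]
[302.01142993 240.07239621]
```

View pics/c6.png

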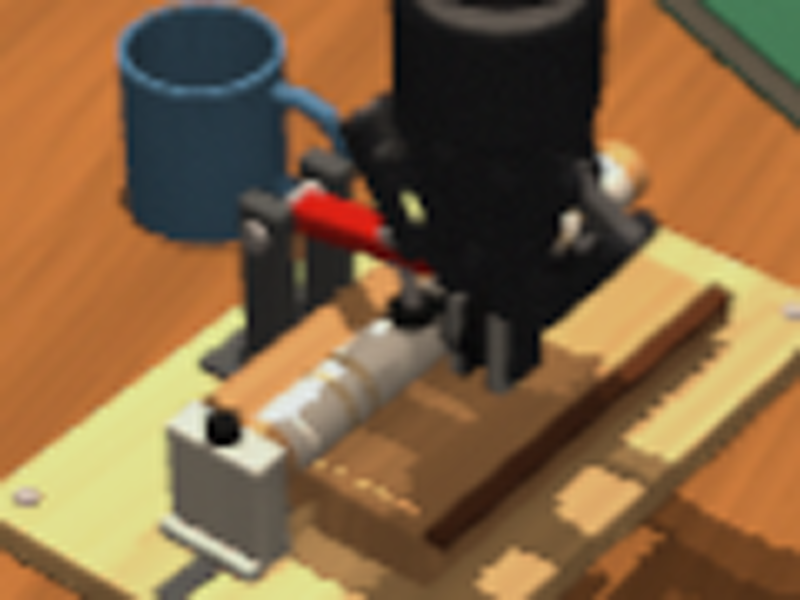

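The pad is at or very near the rung, but bar friction in the grasp muddies the force reading. I'll back off a little and press with closed fingertips from above, where the force is clean.

```bash
python3 - <<'E'
from h import *
a=json.load(open('a.json'))
for d in(82,80,79): r.move_straight(hp(np.radians(d)),speed=.05)
print('at79',T(),inv(hp(np.radians(79)))*1e3)
command_gripper(.04); print('rel',T())
X=hp(np.radians(79)); r.move_straight(X+[0,0,.06],speed=.2); command_gripper(0,50)
pp=lambda th: W(.055-.12*np.sin(th),YH,.09+.12*np.cos(th)+.006+.025)
r.hold(.2); f0=resist(np.pi/2)
hit=r.move_straight(pp(np.radians(82)),speed=.03,max_force=3); t=T(); print(hit,t,'f0',f0,r.read_state()['time_s'])
# start angle from tip height
log=[]
z=(t[2]-31-90)/120; d=np.degrees(np.arccos(z)); print('theta',d)
while len(log)<30:
    d+=.4; th=np.radians(d); r.move_straight(pp(th),speed=.012); f=resist(np.pi/2)-f0
    log.append((round(d,1),T()[2],round(float(f),1)))
    if f>10.3 or r.read_state()['time_s']>46: break
print([tuple(map(float,x)) for x in log],r.read_state()['time_s'])
E
```

```text
at79 [-62.4  29.2 117.8] [-62.79526201  29.         118.89707945]
rel [-63.3  29.  118.8]
True [-64.   29.  144.7] f0 0.5496951461477695 33.7417
theta 78.60919622454327
[(79.0, 144.0, 5.9), (79.4, 143.3, 6.3), (79.8, 142.5, 6.5), (80.2, 141.7, 6.5), (80.6, 140.9, 6.4), (81.0, 140.0, 6.4), (81.4, 139.3, 6.9), (81.8, 138.5, 7.8), (82.2, 137.8, 8.4), (82.6, 137.0, 10.4)] 36.275
```

```bash
python3 - <<'E'
from h import *
pp=lambda th: W(.055-.12*np.sin(th),YH,.09+.12*np.cos(th)+.031)
def av():
    fs=[]
    for _ in range(8): r.hold(.03); fs.append(RJ.T@np.array(r.read_state()['contact_force']))
    return (np.mean(fs,0)-[0,0,.55]).round(2),np.std(fs,0)[2].round(2)
print(T(),av())
for d in(82.8,83.0,83.2):
    r.move_straight(pp(np.radians(d)),speed=.012); f=av(); print(d,T(),inv(pp(np.radians(d))*1)[2]*1e3,f)
    if f[0][2]>10.6: break
print(r.read_state()['time_s'])
E
```

```text
[-65.1  29.  137. ] (array([-5.94, -0.11,  9.31]), np.float64(0.35))
82.8 [-65.1  29.  136.7] 136.0399880277165 (array([-6.18, -0.48, 10.53]), np.float64(0.43))
83.0 [-65.2  29.  136.3] 135.6243212086177 (array([-6.34, -0.39, 11.  ]), np.float64(0.31))
37.575
```

Force and displacement both put the pad at about half travel: the force rose about 4 N over the baseline, and the handle moved 3.5 mm past contact. I'll release and check.

```bash
python3 - <<'E'
from h import *
p=np.array(r.read_state()['eef_pos'])
r.move_straight(p+[0,0,.08],speed=.1); r.reach(p+RJ@np.array([-.12,-.12,.15]),Q(json.load(open('a.json')))); r.hold(.3)
im,_=snap('side','s6'); u,v=proj('side',W(0,0,.07)).astype(int)
a=im[v-60:v+60,u-80:u+80,::-1]; cv2.imwrite('pics/c7.png',cv2.resize(a,(800,600),interpolation=cv2.INTER_CUBIC)); print(r.read_state()['time_s'])
E
```

```text
39.6417
```

View pics/c7.png

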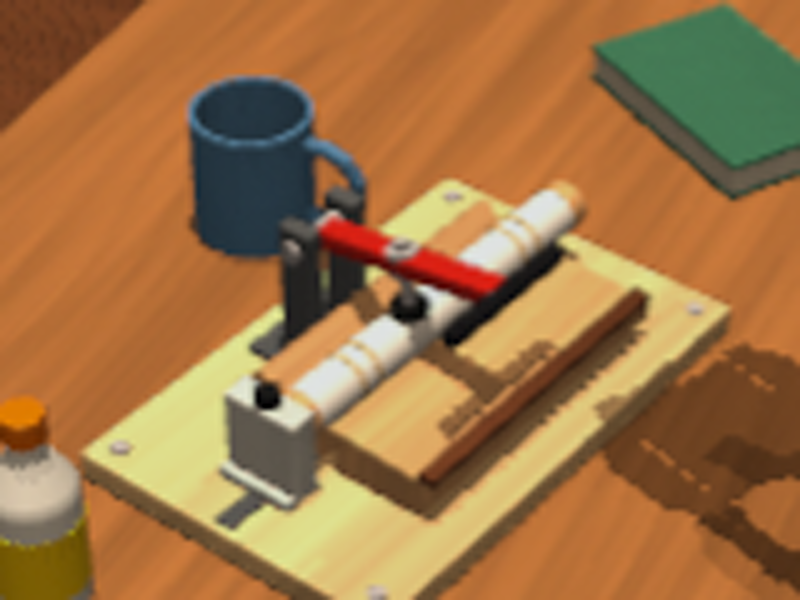

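The rung's tip is at the stop (315,410), the pad is pressed on the rung (408,305), and the bystanders are untouched. I'm handing in.

```bash
python3 -c "
from h import *
print(r.finish_job())"
```

```text
the job is handed in; nothing more can be done
None
```

I handed the job in at about 40 s: the rung was rolled into the vee, slid against the stop and clamped. Force and handle travel put the pad at roughly half its spring travel, but I did not measure that directly, and I had to back the clamp off once and re-press it to get a clean force reading.

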